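# Clamp a lab bottle, screw its cap home, and back it off a quarter turn to vent

## Task

Get the empty glass bottle that stands in the bench clamp ready for the steriliser: turn the clamp's black wing knob clockwise until it clicks over and the bottle is held fast, then screw the bottle's cap down clockwise until it bottoms out, and back it off a quarter turn so that it can vent. The program finishes while holding: keep the fingers gripping the cap at that quarter turn, ready for the indicator tape to be stuck across it, with the clamp still locked and everything else left where it stands.

Things in the scene. Friction and masses are not known exactly. Their poses are not given: they have to be found in the camera images.
- clamp: bottle clamp fixed to the worktop: grey base plate 100 x 270 x 12 mm, long side along its own y, z up. Origin: middle of its underside. At +y a fixed aluminium V jaw with rubber pads (top 64 mm above the worktop), at -y a cam housing (46 mm high) that carries the knob, between them the moving jaw with a sprung rubber pad (top 50 mm). The bottle stands on the plate between the jaws.
- clamp_seat (a point): point on top of the base plate (12 mm above the worktop) where the axis of the bottle's foot is once the bottle is pressed home into the V jaw; 60 mm along the clamp's +y from its origin.
- knob_grip (a point): black wing knob on the cam housing, about 131 mm from the bottle's axis. This point is on its upright turning axis, 72 mm above the worktop, in the middle of the wing: a bar 52 mm long along the point's own x, 15 mm thick along its own y (grip it across y, fingers down), from a 54 mm disc 13 mm below the point up to 13 mm above it. The point turns with the knob.
- knob (a joint): turn of the wing knob, rad: 0 = open (wing nearly across the clamp), grows clockwise from above, 1.35 = locked at its stop (wing in line with the clamp). It pushes the sprung jaw 14 mm towards the bottle: torque rises to about 0.35 N m at 0.7, falls to nothing at the dead point 1.05; beyond, the knob snaps on to its stop and stays there. It starts at 0 to 0.12.
- bottle: 250 ml laboratory bottle in the clamp: clear glass, 70 mm diameter, 140 mm high with the cap home (lower edge of the cap 113 mm up), 0.3 kg, empty. Origin: centre of its foot; z up. It stands loose, 2 to 6 mm short of its seat in the V jaw, and turns and slides until the clamp is locked.
- cap_top (a point): centre of the top of the bottle's ribbed grey screw cap, on the turning axis. The cap is 54 mm in diameter and 27 mm high below this point. It has been set on its thread but not screwed down; z of this point is along the axis, upwards. It turns with the cap.
- cap (a joint): turn of the cap on its thread, rad, relative to the bottle: 0 = bottomed out (hard stop), grows anticlockwise seen from above (unscrewing), 1.57 = a quarter turn open. It starts 2.1 to 2.9 open. The thread rises 4 mm a turn, has about 0.1 N m of drag and stays where it is left.
- bottle_2: bystander: an identical glass bottle, already capped, 70 mm diameter, 140 mm high, standing apart on the worktop; origin at its foot
- tape_roll: bystander: roll of paper indicator tape lying flat, 90 mm diameter, 19 mm high; origin at the centre of its underside
- vial: bystander: small glass vial with a grey cap, 44 mm diameter, 98 mm high; origin at its foot
- slide_box: bystander: clear flat slide box, 86 x 120 x 29 mm; origin at the centre of its underside

How it is judged:
By the outcome, as a careful person would: the job done as asked, in the order asked, and still so for the second after the job is handed in, while the arm keeps its last pose, push and grip.
It also fails if it takes over 58 s, if anything falls off the work surface, if the arm or the gripper's body presses on something with over 40 N, if the wrist force passes 120 N, or if a joint passes its speed limit or range.

## Robot

A 7-joint arm with a two-finger parallel gripper is mounted at the origin on a cart in front of the work surface, level with it; the furniture and walls round the work are solid. World frame = base frame: x ahead of the robot, y to its left, z up, the work surface at z = 0. Lengths are in mm, angles in rad, forces in N, time in s.
With the tool pointing down it reaches from about 400 to 875 mm from the base axis. Payload 4.4 kg.
Tool frame: the origin (TCP) lies between the finger pads, 19 mm behind the fingertips; this is the grasp point; z points along the fingers, y is the line along which they close (so a half turn about z gives the same grasp; the last joint's range is limited). The gripper opens to 85 mm and grips with 20 to 120 N. Pads are 22 mm wide; open, the fingers measure 114 mm over their backs; the gripper's body (76 mm by 85 mm) begins 54 mm behind the grasp point. The pads swing forward as they close: fully open they stand 13 mm farther back than shut.
Start: joints at [1.282, 0.628, 0.038, 1.517, -0.027, 0.996, -0.02], TCP at [143.651, -633.942, 250.013] pointing down, gripper open.
Joint ranges: [-3.06, 3.06], [-0.37, 2.12], [-1.25, 1.32], [0.18, 2.47], [-1.1, 4.24], [0.23, 1.98], [-2.94, 2.94]. Speed limits (rad/s): [2.57, 2.57, 3.14, 3.14, 3.14, 3.14, 3.14].

## Interface

Orientations are given as [roll, pitch, yaw] about the fixed x, y, z axes, in that order (R = Rz(yaw) Ry(pitch) Rx(roll)).
In Python, from cell import ctrl, get_image, calibration gives the robot as it stands (ctrl), with the cameras as plain functions.
- The arm moves only by the shell command python3 nudge.py 'ROWS'. ROWS is a JSON list of rows, 1 to 12 of them, each of 7 numbers: dx, dy, dz in a scale on which 1.0 is 600 mm, then a rotation vector rx, ry, rz in fractions of the full range, 1 being pi rad, then the finger opening in mm; each row shifts and turns the commanded pose from where the row before left it, along the tool's axes as they then stand; what a row does not reach is not made up. A row lasts 1/10 s, in which the tool goes at most 50 mm and 0.15 rad, less where a joint would pass 70% of its speed; a pose out of reach is approached as far as the arm can. The fingers move at their own pace and stop on an object; the grip force is fixed at half the most. Time passes only in rows, so rows that do not move let the fingers close. It prints the time, the measured TCP pose, the force, the opening and the grip force at its end. Input that does not fit is refused with a message, and nothing moves.
- ctrl.read_state(): the state, without advancing time (a new reading comes with each control period).
- get_image(name): name is "scene" or "top" or "wrist"; returns the picture (384x512x3 uint8, blue, green, red); there is no depth.
- calibration(name): a dict with "fx", "fy", "cx", "cy" (pixels), "k1" (the pictures are not rectified: a ray, as slopes to the right and down, at radius r is drawn at 1 + k1 r^2 times it, then the intrinsics apply), "rvec" (rotation vector, rad) and "tvec" (3), from world to camera coordinates, as OpenCV has them; the wrist camera has in their place "hand_eye" (4x4, takes a point from camera to tool coordinates, whose origin is the TCP and whose axes are the flange's). Camera axes: x right, y down, z forward; pixel columns grow to the right and rows downward; lengths in mm; the calibration is good to about 2 mm. A picture is of the moment at which its call begins: read the wrist's pose just before it. calibration takes no time and is no camera call.
- ctrl.finish_job(): hands the job in; it is judged then, once.
The state is a dict: "clock": time; "qpos": joint angles; "qd": joint speeds; "tau": joint torques, N m; "eef_pos": TCP position; "tool_rot": TCP orientation; "force": force on the tool from outside, world axes, zero at the start; "torque": the same for the moment, N m; "width": finger opening in mm; "gripper_force": force on a finger pad.
Only numpy, scipy, OpenCV 4.12 (cv2) and the standard library are available. Lean on these libraries where they do the work, as an engineer would, in place of code of your own. Each camera call takes 0.05 s, during which the arm holds its last target. There are 200 camera calls.

## Working session

There is one attempt and no reset: what is moved stays moved. The work goes in short steps, Python scripts to look and compute and a shell command to move; the robot and the scene stay as the last step left them, time stands still between calls to the robot, and variables do not carry over. Pictures are saved under pics/ and viewed, at most 10 in all, crops included, and the job is handed in when it is done.

```bash
ls; mkdir -p pics; python3 - <<'E'
from cell import ctrl, get_image, calibration
import cv2,numpy as np
s=ctrl.read_state();print(s)
for n in("scene","top","wrist"):
    c=calibration(n);print(n,c)
a=get_image("top");b=get_image("scene")
cv2.imwrite("pics/top0.png",a);cv2.imwrite("pics/scene0.png",b)
E
```

```text
cell.py
nudge.py
pics
{'clock': 0.0, 'qpos': array([ 1.28217939,  0.62931496,  0.03841963,  1.5183398 , -0.02698195,
        0.99629934, -0.01998797]), 'qd': array([-3.40870044e-04,  3.34307599e-04, -1.10463802e-03,  2.39517029e-03,
        8.39504010e-05, -6.57471821e-04, -1.07091726e-03]), 'tau': array([-7.11801613e-05, -5.63402188e+01,  1.22581758e+00, -1.93448585e+01,
        1.07946209e-02,  1.06764186e-02,  7.99497748e-07]), 'eef_pos': array([ 143.54624866, -633.36454538,  249.11786349]), 'tool_rot': array([-3.13974872e+00,  2.41433954e-05,  2.22857509e-01]), 'force': array([ 0.46486526, -0.60718076,  0.38097029]), 'torque': array([ 0.0161118 ,  0.01595238, -0.0082412 ]), 'gripper_force': 0.0, 'width': 85.3071425158531}
scene {'fx': 433.8314592423868, 'fy': 433.8314592423868, 'cx': 255.81574720260846, 'cy': 191.9022301356536, 'k1': -0.1440235347517368, 'rvec': array([ 2.22032097, -0.51726977,  0.26092146]), 'tvec': array([-466.5856814 ,  259.99841771, 1438.74103139])}
top {'fx': 392.81173366667497, 'fy': 392.81173366667497, 'cx': 249.84252555096552, 'cy': 191.03180920014134, 'k1': -0.0830558017763236, 'rvec': array([ 2.15582344, -2.10726007,  0.20464821]), 'tvec': array([  14.81349274,  545.14702351, 1452.01747358])}
wrist {'fx': 284.3958667796158, 'fy': 284.3958667796158, 'cx': 251.3819262162522, 'cy': 189.48814553189015, 'k1': -0.02351248011521581, 'hand_eye': array([[ 3.19889865e-04, -9.49505399e-01, -3.13750530e-01,
         7.98268321e+01],
       [ 9.99999940e-01,  3.45928876e-04, -2.73194454e-05,
        -1.50816087e+00],
       [ 1.34475329e-04, -3.13750502e-01,  9.49505453e-01,
        -1.24684479e+02],
       [ 0.00000000e+00,  0.00000000e+00,  0.00000000e+00,
         1.00000000e+00]])}
```

```bash
python3 - <<'E'
import cv2,numpy as np
a=cv2.imread("pics/top0.png");b=cv2.imread("pics/scene0.png")
cv2.imwrite("pics/both0.png",cv2.resize(np.vstack([a,b]),None,fx=0.78,fy=0.78))
E
```

```text
(no output)
```

View pics/both0.png

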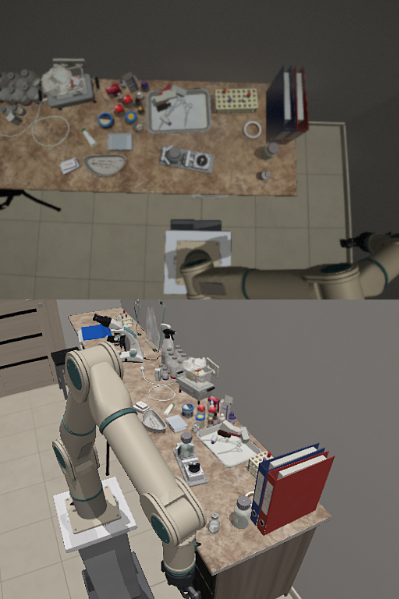

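The top view (upper) shows the clamp at about (240,203) full-res pixels, with the bottle at its left end and the knob at its right. The scene view (lower) has it at about (243,205). I'll zoom in on both.

```bash
python3 - <<'E'
import cv2,numpy as np
a=cv2.imread("pics/top0.png")[170:240,190:300];b=cv2.imread("pics/scene0.png")[160:250,205:275]
A=cv2.resize(a,None,fx=4,fy=4,interpolation=cv2.INTER_CUBIC);B=cv2.resize(b,None,fx=5,fy=5,interpolation=cv2.INTER_CUBIC)
A=cv2.copyMakeBorder(A,0,B.shape[0]-A.shape[0],0,0,cv2.BORDER_CONSTANT)
cv2.imwrite("pics/z0.png",np.hstack([A,B]))
E
```

```text
(no output)
```

View pics/z0.png

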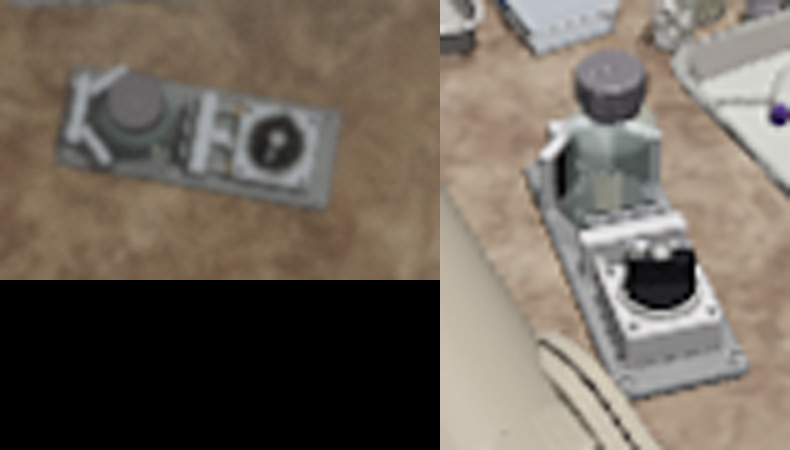

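The left crop (top view) puts the cap top at about (224,195) and the black knob at about (259,205.5). The right crop (scene) puts the cap top at about (239,174) and the knob at about (249,215). Next I'll triangulate these.

```bash
cat > h.py <<'E'
import numpy as np,cv2
from scipy.spatial.transform import Rotation as R
from cell import ctrl, get_image, calibration
def ray(n,uv,st=None):
    c=calibration(n);K=np.array([[c["fx"],0,c["cx"]],[0,c["fy"],c["cy"]],[0,0,1]])
    p=cv2.undistortPoints(np.array([[uv]],float),K,np.array([c["k1"],0,0,0,0.])).ravel()
    d=np.array([p[0],p[1],1.])
    if n=="wrist":
        H=np.array(c["hand_eye"]);T=np.eye(4);T[:3,:3]=R.from_euler("xyz",st["tool_rot"]).as_matrix();T[:3,3]=st["eef_pos"]
        M=T@H;o=M[:3,3];d=M[:3,:3]@d
    else:
        A=R.from_rotvec(c["rvec"]).as_matrix();o=-A.T@c["tvec"];d=A.T@d
    return o,d/np.linalg.norm(d)
def plane(r,z): o,d=r;return o+d*(z-o[2])/d[2]
def tri(rs):
    A=[np.eye(3)-np.outer(d,d) for o,d in rs];p=np.linalg.solve(sum(A),sum(a@o for a,(o,d) in zip(A,rs)))
    return p,[np.linalg.norm(a@(p-o)) for a,(o,d) in zip(A,rs)]
def proj(st,P):  # world->wrist pixel
    c=calibration("wrist");T=np.eye(4);T[:3,:3]=R.from_euler("xyz",st["tool_rot"]).as_matrix();T[:3,3]=st["eef_pos"]
    q=np.linalg.inv(T@np.array(c["hand_eye"]))@np.append(P,1);x,y=q[:2]/q[2];f=1+c["k1"]*(x*x+y*y)
    return c["fx"]*x*f+c["cx"],c["fy"]*y*f+c["cy"]
def gap(P,down=None,yaw=None):  # move in tool axes to world P (and yaw)
    s=ctrl.read_state();M=R.from_euler("xyz",s["tool_rot"])
    print("t",s["clock"],"pos",s["eef_pos"].round(1),"rot",s["tool_rot"].round(3),"tool-axes move",M.inv().apply(np.array(P)-s["eef_pos"]).round(1))
    if yaw is not None: print("rotvec",(M.inv()*R.from_euler("xyz",[np.pi,0,yaw])).as_rotvec().round(3))
E
python3 - <<'E'
from h import *
for n,t,s in(("cap",(223.8,195),(239.2,174)),("knob",(259.3,205.5),(248.6,215))):
    print(n,tri([ray("top",t),ray("scene",s)]))
print(plane(ray("top",(223.8,195)),155),plane(ray("top",(259.3,205.5)),60))
# plate corners in top crop
for x,y in((70,65),(342,110),(325,208),(55,165)): print(plane(ray("top",(190+x/4,170+y/4)),12).round(1))
gap([560,60,300])
E
```

```text
cap (array([510.29113836, 120.13419409, 150.01027775]), [np.float64(0.60567508555624), np.float64(0.6056750855561094)])
knob (array([487.56461475,  -9.36241209,  61.10337839]), [np.float64(0.40752926954933505), np.float64(0.40752926954923113)])
[508.85458636 120.02531529 155.        ] [488.11708776  -9.52714597  60.        ]
[566.6 193.5  12. ]
[528.2 -74.   12. ]
[431.7 -58.5  12. ]
[467.4 204.   12. ]
t 0.1 pos [ 143.5 -633.4  249.2] rot [-3.14   0.     0.223] tool-axes move [ 559.4 -584.3  -49.8]
```

Triangulation agrees with the text: the cap top is at z≈150, the axes are 131.5 mm apart, and the clamp tilts about 8°. I'll move the wrist camera over the clamp.

```bash
python3 -c "
from h import *
gap([500,50,300])"
```

```text
t 0.1 pos [ 143.5 -633.4  249.2] rot [-3.14   0.     0.223] tool-axes move [ 498.7 -587.8  -49.8]
```

The rows are not in the units I measure in: shifts go in shares of 600 mm and turns go in shares of pi rad. I convert before sending: -37 mm / 600 = -0.0617, 31 mm / 600 = 0.0517.

```bash
python3 nudge.py '[[0.0333, -0.04, -0.02, 0, 0, 0, 85], [0.0517, -0.0617, -0.02, 0, 0, 0, 85], [0.0517, -0.0617, -0.02, 0, 0, 0, 85], [0.0517, -0.0617, -0.02, 0, 0, 0, 85], [0.0517, -0.0617, 0, 0, 0, 0, 85], [0.0517, -0.0617, 0, 0, 0, 0, 85], [0.0517, -0.0617, 0, 0, 0, 0, 85], [0.0517, -0.0617, 0, 0, 0, 0, 85], [0.0517, -0.0617, 0, 0, 0, 0, 85], [0.0517, -0.0617, 0, 0, 0, 0, 85]]' && python3 nudge.py '[[0.0517, -0.0617, 0, 0, 0, 0, 85], [0.0517, -0.0617, 0, 0, 0, 0, 85], [0.0517, -0.0617, 0, 0, 0, 0, 85], [0.0517, -0.0617, 0, 0, 0, 0, 85], [0.0517, -0.0617, 0, 0, 0, 0, 85], [0.0517, -0.0617, 0, 0, 0, 0, 85], [0.0233, -0.0283, 0, 0, 0, 0, 85], [0, 0, 0, 0, 0, 0, 85], [0, 0, 0, 0, 0, 0, 85], [0, 0, 0, 0, 0, 0, 85]]'; python3 - <<'E'
from h import *
gap([500,50,300])
s=ctrl.read_state();im=get_image("wrist");cv2.imwrite("pics/w1.png",im);np.save("w1.npy",np.r_[s["eef_pos"],s["tool_rot"]])
print(s["qpos"].round(2))
E
```

```text
clock: 1.1
eef_pos: [356.8, -217.8, 298.0]
tool_rot: [3.141, -0.0, 0.223]
force: [1.6, -0.6, -0.2]
width: 85.2
gripper_force: 0.0
clock: 2.1
eef_pos: [498.0, 55.9, 297.8]
tool_rot: [3.141, 0.001, 0.221]
force: [-0.3, -0.2, 0.1]
width: 84.9
gripper_force: 0.0
t 2.1 pos [498.   55.9 297.8] rot [3.141e+00 1.000e-03 2.210e-01] tool-axes move [ 0.7  6.2 -2.2]
[-0.02  0.36 -0.21  1.86  0.09  0.93 -1.62]
```

View pics/w1.png

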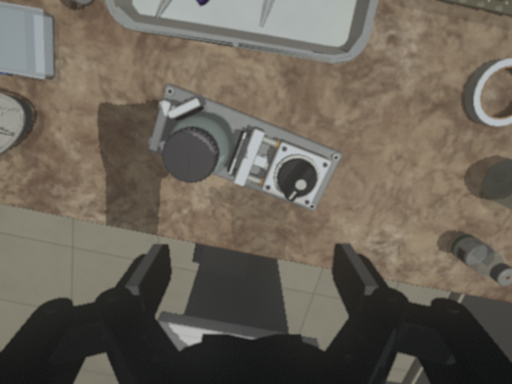

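The wrist view shows the cap top at about (190,154) and the black knob at about (298,177), with the wing pointing down-left. I'll rotate towards the wing yaw and then move above the knob.

To row units: -0.15 rad / 3.1416 = -0.0477.

```bash
python3 nudge.py '[[0, 0, 0, 0, 0, -0.0477, 85], [0, 0, 0, 0, 0, -0.0477, 85], [0, 0, 0, 0, 0, -0.0477, 85], [0, 0, 0, 0, 0, -0.0477, 85], [0, 0, 0, 0, 0, -0.0477, 85], [0, 0, 0, 0, 0, -0.0477, 85], [0, 0, 0, 0, 0, -0.0477, 85], [0, 0, 0, 0, 0, -0.0477, 85], [0, 0, 0, 0, 0, -0.0477, 85], [0, 0, 0, 0, 0, -0.0477, 85], [0, 0, 0, 0, 0, -0.0477, 85]]' >/dev/null&& python3 nudge.py '[[0, 0, 0, 0, 0, -0.0477, 85], [0, 0, 0, 0, 0, -0.0477, 85], [0, 0, 0, 0, 0, -0.0477, 85], [0, 0, 0, 0, 0, -0.0477, 85], [0, 0, 0, 0, 0, -0.0477, 85], [0, 0, 0, 0, 0, -0.0477, 85], [0, 0, 0, 0, 0, 0, 85], [0, 0, 0, 0, 0, 0, 85]]' >/dev/null; python3 - <<'E'
from h import *
s0=np.load("w1.npy");st=dict(eef_pos=s0[:3],tool_rot=s0[3:])
print(tri([ray("wrist",(190,154),st),ray("top",(223.8,195))]),tri([ray("wrist",(298,177),st),ray("top",(259.3,205.5))]))
gap([485,-5,215],yaw=2.78)
print(ctrl.read_state()["qpos"].round(2))
E
```

```text
(array([510.90017216, 120.58285796, 142.76526828]), [np.float64(0.15904442691817114), np.float64(0.1590444269181813)]) (array([489.53475835, -10.61853384,  53.36257285]), [np.float64(0.9719333753807811), np.float64(0.9719333753807098)])
t 4.05 pos [498.5  56.4 298. ] rot [-3.141  0.     2.767] tool-axes move [ -9.9 -62.   83. ]
rotvec [-0.001  0.    -0.013]
[ 0.42  0.47 -0.86  1.84  0.41  1.02  0.59]
```

To row units: -31 mm / 600 = -0.0517, 29 mm / 600 = 0.0483.

```bash
python3 nudge.py '[[-0.0083, -0.0517, 0.0417, 0, 0, 0, 85], [-0.0083, -0.0517, 0.0483, 0, 0, 0, 85], [0, 0, 0.0483, 0, 0, 0, 85], [0, 0, 0, 0, 0, 0, 85], [0, 0, 0, 0, 0, 0, 85]]'; python3 - <<'E'
from h import *
s=ctrl.read_state();im=get_image("wrist");cv2.imwrite("pics/w2.png",im);np.save("w2.npy",np.r_[s["eef_pos"],s["tool_rot"]])
print(proj(s,[489,-10,80]),proj(s,[510.5,120.4,155]))
E
```

```text
clock: 4.55
eef_pos: [485.9, -3.3, 215.6]
tool_rot: [3.141, 0.0, 2.772]
force: [0.8, -0.0, 0.8]
width: 85.1
gripper_force: 0.0
(np.float64(245.0611165939211), np.float64(190.85646524137647)) (np.float64(429.4890124731502), np.float64(188.38894982814537))
```

View pics/w2.png

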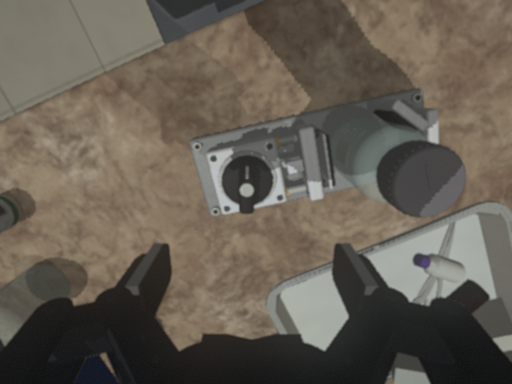

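The wing lies vertically in the picture, roughly along tool x as wanted. The disc is at about (247,180) and the cap at about (428,177). Now I'll fit contours in both wrist views for accuracy.

```bash
python3 - <<'E'
from h import *
def blob(f,uv,T,r):
    im=cv2.imread(f);g=im.max(2);m=np.zeros_like(g);m[(g<T)]=255
    k=np.zeros_like(m);cv2.circle(k,uv,r,255,-1);m&=k
    n,l,st,c=cv2.connectedComponentsWithStats(m);i=1+np.argmax(st[1:,4]);q=(l==i).astype(np.uint8)
    cs,_=cv2.findContours(q,0,1);c=cv2.convexHull(max(cs,key=cv2.contourArea))
    return cv2.fitEllipse(c),cv2.minAreaRect(c)[0],cv2.minEnclosingCircle(c)
for f,kn,cp in(("w1",(298,177),(190,154)),("w2",(247,185),(428,177))):
    for T in(50,60): print(f,"knob",T,blob(f"pics/{f}.png",kn,T,36))
    for T in(80,95): print(f,"cap",T,blob(f"pics/{f}.png",cp,T,50))
im=cv2.imread("pics/w2.png")
for p in((247,170),(247,180),(247,205),(232,182),(400,180),(430,190)):print(p,im[p[1],p[0]])
a=cv2.resize(cv2.imread("pics/w1.png")[130:230,140:350],None,fx=3.6,fy=3.6,interpolation=2)
b=cv2.resize(im[135:225,185:285],None,fx=3,fy=3,interpolation=2);c=cv2.resize(im[130:220,365:475],None,fx=3,fy=3,interpolation=2)
d=np.hstack([b,c]);w=756;d=cv2.copyMakeBorder(d,0,0,0,w-d.shape[1],0)[:240]
cv2.imwrite("pics/z2.png",np.vstack([a[:,:w],d]))
E
```

```text
w1 knob 50 (((285.5, 191.5), (3.1622776985168457, 3.1622776985168457), 123.89236450195312), (285.8000183105469, 191.60000610351562), ((285.5, 191.5), 1.581238865852356))
w1 knob 60 (((296.0428466796875, 178.2751922607422), (28.93157958984375, 41.05258560180664), 40.52287292480469), (296.5243225097656, 178.76373291015625), ((296.1629333496094, 179.17416381835938), 20.043046951293945))
w1 cap 80 (((189.73960876464844, 143.1607208251953), (60.71456527709961, 78.80540466308594), 2.8997011184692383), (187.42575073242188, 147.56375122070312), ((192.3030548095703, 143.1379852294922), 38.383174896240234))
w1 cap 95 (((187.40145874023438, 149.52561950683594), (84.5738525390625, 100.5679702758789), 66.80696105957031), (187.87457275390625, 146.38385009765625), ((190.0, 154.0), 50.000099182128906))
w2 knob 50 (((250.4106903076172, 177.80711364746094), (39.201290130615234, 49.90737533569336), 145.17457580566406), (253.1470489501953, 175.9117431640625), ((246.75, 180.5625), 24.804410934448242))
w2 knob 60 (((246.92747497558594, 182.7886962890625), (47.848960876464844, 57.08564376831055), 2.2598838806152344), (246.75001525878906, 180.75), ((246.6778106689453, 183.8329315185547), 28.406253814697266))
w2 cap 80 (((419.7240905761719, 177.13792419433594), (76.17921447753906, 85.08285522460938), 88.43535614013672), (413.80279541015625, 170.5023956298828), ((420.5, 176.5), 43.01753616333008))
w2 cap 95 (((419.646240234375, 176.80801391601562), (77.21409606933594, 85.2786636352539), 85.3082275390625), (414.17291259765625, 170.923828125), ((420.8993835449219, 176.70533752441406), 43.3255729675293))
(247, 170) [91 99 98]
(247, 180) [49 51 52]
(247, 205) [50 51 53]
(232, 182) [58 58 59]
(400, 180) [70 70 72]
(430, 190) [69 69 70]
```

View pics/z2.png

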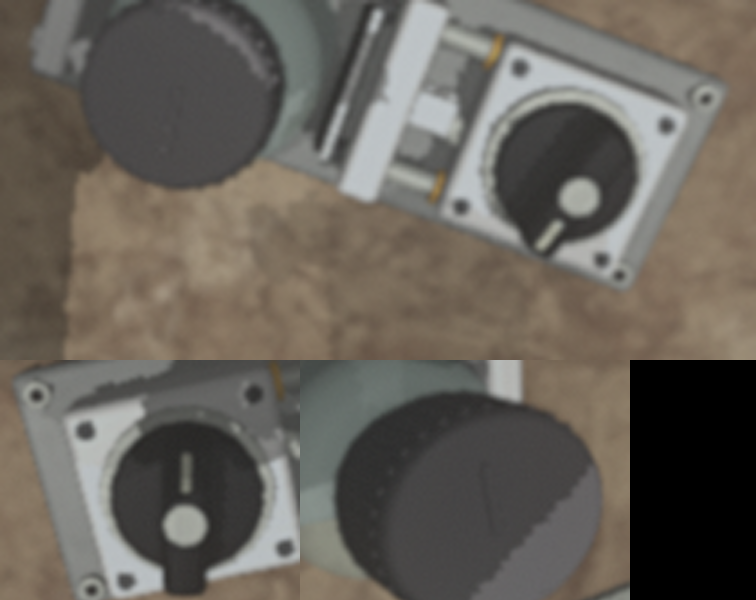

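Enlarged, the grey stud on the wing top is at (300.8,185) in w1 and (246.7,190) in w2. The wing is exactly vertical in w2, so its yaw is about 2.77. The cap top face is at (190,155) in w1 and (429.5,180) in w2.

```bash
python3 - <<'E'
from h import *
S=[dict(eef_pos=v[:3],tool_rot=v[3:]) for v in map(np.load,("w1.npy","w2.npy"))]
k=tri([ray("wrist",(300.8,185),S[0]),ray("wrist",(246.7,190),S[1])]);c=tri([ray("wrist",(190,155),S[0]),ray("wrist",(429.5,180),S[1])])
print(k,c,np.linalg.norm((k[0]-c[0])[:2]))
print(plane(ray("wrist",(246.7,190),S[1]),86),plane(ray("wrist",(300.8,185),S[0]),86))
gap([*k[0][:2],81],yaw=2.772)
E
```

```text
(array([487.88442375,  -9.1382872 ,  84.08733546]), [np.float64(1.5040908276296276), np.float64(1.5040908276296263)]) (array([509.44082535, 122.45965834, 146.87444858]), [np.float64(3.1205310071187347), np.float64(3.1205310071186196)]) 133.3517818439335
[486.92906245  -7.39090375  86.        ] [488.60545689 -10.18305334  86.        ]
t 4.6 pos [486.6  -2.8 216.3] rot [3.140e+00 2.000e-03 2.773e+00] tool-axes move [ -3.3  -5.6 135.3]
rotvec [0.001 0.002 0.001]
```

To row units: 40 mm / 600 = 0.0667, 35 mm / 600 = 0.0583.

```bash
python3 nudge.py '[[-0.005, -0.005, 0.0333, 0, 0, 0, 50], [0, -0.005, 0.0583, 0, 0, 0, 50], [0, 0, 0.0667, 0, 0, 0, 50], [0, 0, 0.0333, 0, 0, 0, 50], [0, 0, 0.0167, 0, 0, 0, 50], [0, 0, 0.0083, 0, 0, 0, 50], [0, 0, 0.0083, 0, 0, 0, 50], [0, 0, 0, 0, 0, 0, 50], [0, 0, 0, 0, 0, 0, 50]]'; python3 - <<'E'
from h import *
gap([487.9,-9,81]);s=ctrl.read_state();print(s["force"].round(1),s["torque"].round(2),s["qpos"].round(2))
E
```

```text
clock: 5.5
eef_pos: [486.9, -10.5, 80.8]
tool_rot: [3.141, 0.002, 2.773]
force: [0.6, -0.3, 0.2]
width: 50.2
gripper_force: 0.0
t 5.5 pos [486.9 -10.5  80.8] rot [3.141e+00 2.000e-03 2.773e+00] tool-axes move [-0.4  1.8 -0.2]
[ 0.6 -0.3  0.2] [-0.01 -0.01 -0.01] [ 0.33  0.74 -0.56  2.09  0.79  0.52  0.38]
```

To row units: 1 mm / 600 = 0.0017.

```bash
python3 nudge.py '[[0, 0.0017, 0, 0, 0, 0, 0], [0, 0, 0, 0, 0, 0, 0], [0, 0, 0, 0, 0, 0, 0], [0, 0, 0, 0, 0, 0, 0], [0, 0, 0, 0, 0, 0, 0], [0, 0, 0, 0, 0, 0, 0], [0, 0, 0, 0, 0, 0, 0]]'; python3 - <<'E'
from h import *
gap([487.9,-9,81]);s=ctrl.read_state();print(s["force"].round(1),s["torque"].round(2),s["qpos"].round(2))
E
```

```text
clock: 6.2
eef_pos: [487.2, -8.8, 80.6]
tool_rot: [3.14, 0.001, 2.773]
force: [-0.8, 2.3, 6.3]
width: 13.6
gripper_force: 59.6
t 6.2 pos [487.2  -8.8  80.6] rot [3.140e+00 1.000e-03 2.773e+00] tool-axes move [-0.7  0.1 -0.4]
[-0.8  2.3  6.3] [0.29 0.1  0.02] [ 0.33  0.74 -0.56  2.09  0.79  0.52  0.38]
```

The knob is well gripped. Now I'll turn it clockwise, which is +rz in the tool frame.

To row units: -1 mm / 600 = -0.0017, 0.1 rad / 3.1416 = 0.0318.

```bash
python3 nudge.py '[[0, 0, -0.0017, 0, 0, 0.0191, 0], [0, 0, 0, 0, 0, 0.0318, 0], [0, 0, 0, 0, 0, 0.0318, 0], [0, 0, 0, 0, 0, 0.0318, 0], [0, 0, 0, 0, 0, 0.0318, 0], [0, 0, 0, 0, 0, 0.0318, 0]]'; python3 - <<'E'
from h import *
gap([487.9,-9,81]);s=ctrl.read_state();print(s["force"].round(1),s["torque"].round(2),s["qpos"].round(2))
E
```

```text
clock: 6.8
eef_pos: [487.3, -8.7, 80.7]
tool_rot: [3.14, -0.0, 2.211]
force: [3.6, 2.8, -6.1]
width: 13.8
gripper_force: 59.8
t 6.8 pos [487.3  -8.7  80.7] rot [ 3.14  -0.     2.211] tool-axes move [-0.6  0.3 -0.3]
[ 3.6  2.8 -6.1] [ 0.19 -0.35  0.35] [ 0.24  0.71 -0.41  2.09  0.63  0.45 -0.02]
```

To row units: 0.1 rad / 3.1416 = 0.0318.

```bash
python3 nudge.py '[[0, 0, 0, 0, 0, 0.0318, 0], [0, 0, 0, 0, 0, 0.0318, 0], [0, 0, 0, 0, 0, 0.0318, 0], [0, 0, 0, 0, 0, 0.0318, 0], [0, 0, 0, 0, 0, 0.0318, 0]]'; python3 - <<'E'
from h import *
gap([487.9,-9,81]);s=ctrl.read_state();print(s["force"].round(1),s["torque"].round(2))
E
python3 nudge.py '[[0, 0, 0, 0, 0, 0.0255, 0], [0, 0, 0, 0, 0, 0.0191, 0], [0, 0, 0, 0, 0, 0, 0]]'; python3 - <<'E'
from h import *
gap([487.9,-9,81]);s=ctrl.read_state();print(s["force"].round(1),s["torque"].round(2))
E
```

```text
clock: 7.3
eef_pos: [487.5, -8.6, 80.8]
tool_rot: [3.14, -0.001, 1.71]
force: [3.6, 3.0, -5.4]
width: 13.8
gripper_force: 59.9
t 7.3 pos [487.5  -8.6  80.8] rot [ 3.14e+00 -1.00e-03  1.71e+00] tool-axes move [-0.4  0.3 -0.2]
[ 3.6  3.  -5.4] [ 0.15 -0.43  0.02]
clock: 7.6
eef_pos: [487.5, -8.6, 80.8]
tool_rot: [3.14, -0.001, 1.573]
force: [4.0, 3.5, -6.5]
width: 14.0
gripper_force: 60.0
t 7.6 pos [487.5  -8.6  80.8] rot [ 3.140e+00 -1.000e-03  1.573e+00] tool-axes move [-0.4  0.4 -0.2]
[ 4.   3.5 -6.5] [ 0.35 -0.61 -0.23]
```

To row units: 0.06 rad / 3.1416 = 0.0191.

```bash
python3 nudge.py '[[0, 0, 0, 0, 0, 0.0191, 0], [0, 0, 0, 0, 0, 0.0159, 0], [0, 0, 0, 0, 0, 0.0095, 0], [0, 0, 0, 0, 0, 0, 0]]'; python3 - <<'E'
from h import *
gap([487.9,-9,81]);s=ctrl.read_state();print(s["force"].round(1),s["torque"].round(2))
E
python3 nudge.py '[[0, 0, 0, 0, 0, 0.0127, 0], [0, 0, 0, 0, 0, 0.0095, 0], [0, 0, 0, 0, 0, 0, 0]]'; python3 - <<'E'
from h import *
gap([487.9,-9,81]);s=ctrl.read_state();print(s["force"].round(1),s["torque"].round(2))
E
```

```text
clock: 8.0
eef_pos: [487.6, -8.6, 80.8]
tool_rot: [3.14, -0.002, 1.434]
force: [5.3, 4.0, -7.8]
width: 13.9
gripper_force: 59.9
t 8.0 pos [487.6  -8.6  80.8] rot [ 3.140e+00 -2.000e-03  1.434e+00] tool-axes move [-0.3  0.3 -0.2]
[ 5.3  4.  -7.8] [ 0.53 -0.8  -0.35]
clock: 8.3
eef_pos: [487.7, -8.4, 80.9]
tool_rot: [3.14, -0.001, 1.37]
force: [4.7, 3.0, -9.9]
width: 13.9
gripper_force: 71.7
t 8.3 pos [487.7  -8.4  80.9] rot [ 3.14e+00 -1.00e-03  1.37e+00] tool-axes move [-0.5  0.4 -0.1]
[ 4.7  3.  -9.9] [ 0.55 -0.98  1.72]
```

The torque jumped to 1.7 N m, so the knob is against its stop. I'll relieve it, release and rise.

To row units: -40 mm / 600 = -0.0667, -20 mm / 600 = -0.0333, -0.04 rad / 3.1416 = -0.0127.

```bash
python3 nudge.py '[[0, 0, 0, 0, 0, -0.0127, 0], [0, 0, 0, 0, 0, 0, 50], [0, 0, 0, 0, 0, 0, 50], [0, 0, 0, 0, 0, 0, 50], [0, 0, -0.0167, 0, 0, 0, 50], [0, 0, -0.0667, 0, 0, 0, 50], [0, 0, -0.0667, 0, 0, 0, 50], [0, 0, -0.0667, 0, 0, 0, 80], [0, 0, -0.0333, 0, 0, 0, 85], [0, 0, 0, 0, 0, 0, 85], [0, 0, 0, 0, 0, 0, 85]]'; python3 - <<'E'
from h import *
s=ctrl.read_state();im=get_image("wrist");cv2.imwrite("pics/w3.png",im);np.save("w3.npy",np.r_[s["eef_pos"],s["tool_rot"]])
print(s["qpos"].round(2));gap([510.5,123,250],yaw=1.8+1.4)
E
```

```text
clock: 9.4
eef_pos: [486.3, -10.0, 231.5]
tool_rot: [3.141, 0.0, 1.402]
force: [0.8, 0.1, -0.2]
width: 85.2
gripper_force: 0.0
[ 0.22  0.44 -0.35  1.98  0.22  0.76 -0.43]
t 9.45 pos [485.8  -9.9 230.7] rot [-3.140e+00  1.000e-03  1.402e+00] tool-axes move [135.2   2.1 -19.4]
rotvec [-1.000e-03 -1.000e-03 -1.798e+00]
```

View pics/w3.png

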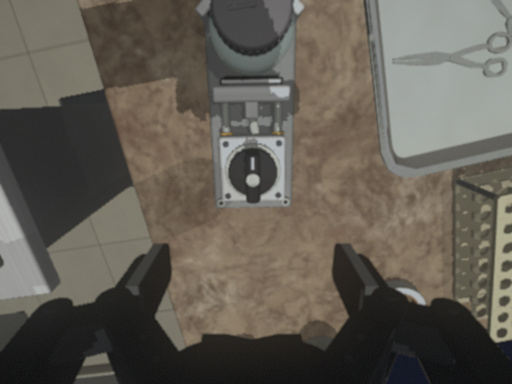

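The wing is now in line with the clamp (knob at (253,175)) and the bottle is against the V jaw. Next I'll take two views of the cap to fix its axis and height.

```bash
python3 nudge.py '[[0.0167, 0, -0.0417, 0, 0, 0, 85], [0.05, 0, -0.0417, 0, 0, 0, 85], [0.0667, 0, 0, 0, 0, 0, 85], [0, 0, 0, 0, 0, 0, 85], [0, 0, 0, 0, 0, 0, 85]]' >/dev/null; python3 - <<'E'
from h import *
s=ctrl.read_state();im=get_image("wrist");cv2.imwrite("pics/w4.png",im);np.save("w4.npy",np.r_[s["eef_pos"],s["tool_rot"]])
E
python3 nudge.py '[[0.05, 0, 0, 0, 0, 0, 85], [0.0417, 0, 0, 0, 0, 0, 85], [0, 0, 0, 0, 0, 0, 85], [0, 0, 0, 0, 0, 0, 85]]' ; python3 - <<'E'
from h import *
s=ctrl.read_state();im=get_image("wrist");cv2.imwrite("pics/w5.png",im);np.save("w5.npy",np.r_[s["eef_pos"],s["tool_rot"]])
a=[cv2.resize(cv2.imread(f"pics/w{i}.png"),None,fx=.78,fy=.78) for i in(4,5)]
cv2.imwrite("pics/z5.png",np.hstack(a))
E
```

```text
clock: 10.4
eef_pos: [508.7, 122.1, 280.0]
tool_rot: [-3.14, 0.002, 1.402]
force: [-0.8, -0.4, -0.5]
width: 85.1
gripper_force: 0.0
```

View pics/z5.png

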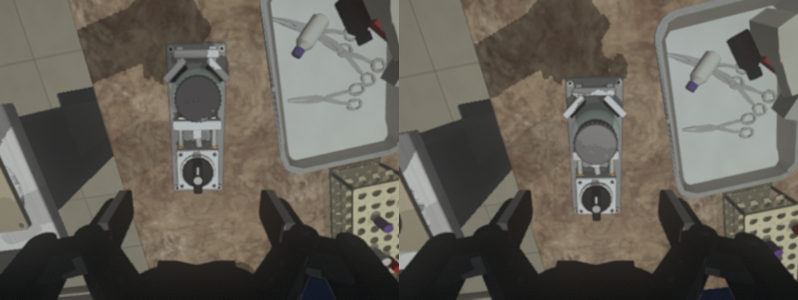

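The cap is at about (254,124) in w4 and (253,182) in w5. I'll refine both with circle detection.

```bash
python3 - <<'E'
from h import *
C=[]
for i,uv in((4,(254,124)),(5,(254,182))):
    im=cv2.imread(f"pics/w{i}.png");x,y=uv;c=im[y-45:y+45,x-45:x+45]
    g=cv2.resize(cv2.cvtColor(c,cv2.COLOR_BGR2GRAY),None,fx=4,fy=4,interpolation=2)
    h=cv2.HoughCircles(g,cv2.HOUGH_GRADIENT,1.5,8,param1=60,param2=25,minRadius=85,maxRadius=135)
    h=h[0][:4];print(i,(h/4+[x-45,y-45,0]).round(1));C.append(h[0])
    for q in h[:1]:cv2.circle(g,(int(q[0]),int(q[1])),int(q[2]),255,1)
    cv2.imwrite(f"/tmp/g{i}.png",g)
cv2.imwrite("pics/g.png",np.hstack([cv2.imread("/tmp/g4.png"),cv2.imread("/tmp/g5.png")]))
S=[dict(eef_pos=v[:3],tool_rot=v[3:]) for v in map(np.load,("w4.npy","w5.npy"))]
p=[C[0][:2]/4+[209,79],C[1][:2]/4+[209,137]]
r=[ray("wrist",p[k],S[k]) for k in(0,1)]
print(tri(r),[plane(q,z).round(1) for q in r for z in(153.5,)])
E
```

```text
4 [[254.6 128.3  29. ]
 [256.1 117.1  32.3]
 [253.1 112.6  32.7]
 [252.3 115.6  33.5]]
5 [[252.7 182.2  29.4]
 [248.6 182.9  31.9]
 [254.9 182.9  31. ]
 [251.9 179.9  27.3]]
(array([508.56155378, 121.36634378, 132.77453255]), [np.float64(0.2726378263600009), np.float64(0.27263782635985107)]) [array([509. , 123.6, 153.5]), array([509.3, 127.7, 153.5])]
```

View pics/g.png

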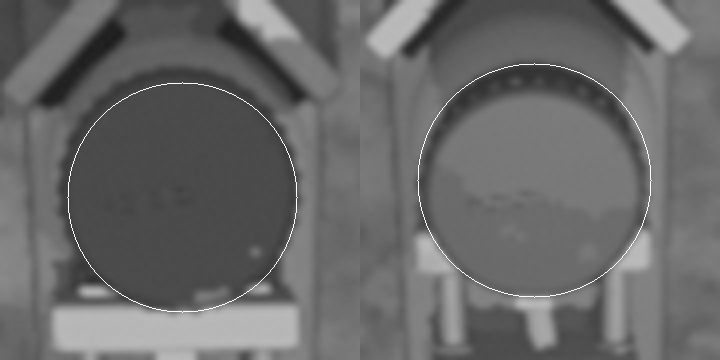

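The fits caught the cap's side as well. Read from the picture, the top faces are centred at about (253.5,126.5) in w4 and (252.3,185.7) in w5, so I'll use those.

```bash
python3 - <<'E'
from h import *
S=[dict(eef_pos=v[:3],tool_rot=v[3:]) for v in map(np.load,("w4.npy","w5.npy"))]
p=[(253.5,126.5),(252.3,185.7)]
r=[ray("wrist",p[k],S[k]) for k in(0,1)]
print(tri(r),[plane(q,z).round(1) for q in r for z in(153.5,)])
k=np.array([487.6,-8.7]);y=np.array([np.cos(1.43),np.sin(1.43)]);print("from knob",k+131*y,k+133*y)
gap([509.3,123.3,148],yaw=3.25);print(ctrl.read_state()["qpos"].round(2))
E
```

```text
(array([508.49582853, 125.64108008, 157.53399041]), [np.float64(0.07787253903690408), np.float64(0.07787253903680279)]) [array([508.4, 125.2, 153.5]), array([508.4, 124.4, 153.5])]
from knob [505.98344037 121.0036974 ] [506.26410358 122.98390652]
t 10.45 pos [508.7 121.5 280.1] rot [-3.140e+00  2.000e-03  1.401e+00] tool-axes move [  2.2   0.5 132.1]
rotvec [-0.003 -0.    -1.849]
[-0.02  0.43 -0.39  1.82  0.2   0.93 -0.66]
```

The cap axis is at (508.4,124.5) and its top at about 153.5, which agrees with the text. I'll turn to the start yaw for screwing.

To row units: 20 mm / 600 = 0.0333, -0.15 rad / 3.1416 = -0.0477.

```bash
python3 nudge.py '[[0, 0, 0.0333, 0, 0, -0.0477, 85], [0, 0, 0.0333, 0, 0, -0.0477, 85], [0, 0, 0.0333, 0, 0, -0.0477, 85], [0, 0, 0, 0, 0, -0.0477, 85], [0, 0, 0, 0, 0, -0.0477, 85], [0, 0, 0, 0, 0, -0.0477, 85], [0, 0, 0, 0, 0, -0.0477, 85], [0, 0, 0, 0, 0, -0.0477, 85]]' >/dev/null; python3 nudge.py '[[0, 0, 0, 0, 0, -0.0477, 85], [0, 0, 0, 0, 0, -0.0477, 85], [0, 0, 0, 0, 0, -0.0477, 85], [0, 0, 0, 0, 0, -0.0477, 85], [0, 0, 0, 0, 0, -0.0477, 85], [0, 0, 0, 0, 0, -0.0477, 85], [0, 0, 0, 0, 0, 0, 85], [0, 0, 0, 0, 0, 0, 85]]'; python3 - <<'E'
from h import *
gap([508.4,124.5,145],yaw=3.5);print(ctrl.read_state()["qpos"].round(2))
E
```

```text
clock: 12.05
eef_pos: [509.1, 121.9, 220.6]
tool_rot: [-3.141, -0.001, -2.786]
force: [0.9, -0.4, 0.1]
width: 84.9
gripper_force: 0.0
t 12.05 pos [509.1 121.9 220.6] rot [-3.141e+00 -1.000e-03 -2.786e+00] tool-axes move [-0.3  2.7 75.6]
rotvec [-0.    -0.001 -0.003]
[ 0.31  0.64 -0.93  1.88  0.64  0.94  1.  ]
```

To row units: 25 mm / 600 = 0.0417, 20 mm / 600 = 0.0333.

```bash
python3 nudge.py '[[0, 0.0045, 0.0333, 0, 0, 0, 85], [0, 0, 0.0417, 0, 0, 0, 85], [0, 0, 0.025, 0, 0, 0, 85], [0, 0, 0.0133, 0, 0, 0, 85], [0, 0, 0.0125, 0, 0, 0, 85], [0, 0, 0, 0, 0, 0, 85], [0, 0, 0, 0, 0, 0, 85]]' >/dev/null; python3 - <<'E'
from h import *
gap([508.4,124.5,145]);s=ctrl.read_state();print(s["force"].round(1),s["torque"].round(2))
E
python3 nudge.py '[[0, 0, 0, 0, 0, 0, 62], [0, 0, 0, 0, 0, 0, 62], [0, 0, 0, 0, 0, 0, 0], [0, 0, 0, 0, 0, 0, 0], [0, 0, 0, 0, 0, 0, 0], [0, 0, 0, 0, 0, 0, 0], [0, 0, 0, 0, 0, 0, 0]]';python3 - <<'E'
from h import *
gap([508.4,124.5,145]);s=ctrl.read_state();print(s["force"].round(1),s["torque"].round(2))
E
```

```text
t 12.75 pos [508.6 126.3 146. ] rot [ 3.142e+00  1.000e-03 -2.781e+00] tool-axes move [ 0.8 -1.6  1. ]
[0.3 0.4 0.1] [-0.03 -0.05 -0.01]
clock: 13.45
eef_pos: [508.4, 125.2, 146.2]
tool_rot: [-3.14, 0.0, -2.781]
force: [-1.0, -1.5, 6.8]
width: 52.5
gripper_force: 61.3
t 13.45 pos [508.4 125.2 146.2] rot [-3.14   0.    -2.781] tool-axes move [ 0.3 -0.7  1.2]
[-1.  -1.5  6.8] [-0.55  0.21 -0.1 ]
```

Gripped, at 52.5 mm opening. Now I'll screw clockwise, following the thread down.

To row units: 0.1 mm / 600 = 0.0002, 0.15 rad / 3.1416 = 0.0477.

```bash
python3 nudge.py '[[0, 0, 0.0002, 0, 0, 0.0414, 0], [0, 0, 0.0002, 0, 0, 0.0477, 0], [0, 0, 0.0002, 0, 0, 0.0477, 0], [0, 0, 0.0002, 0, 0, 0.0477, 0], [0, 0, 0.0002, 0, 0, 0.0477, 0], [0, 0, 0.0002, 0, 0, 0.0477, 0]]'; python3 - <<'E'
from h import *
gap([508.4,124.5,145]);s=ctrl.read_state();print(s["force"].round(1),s["torque"].round(2))
E
python3 nudge.py '[[0, 0, 0.0002, 0, 0, 0.0477, 0], [0, 0, 0.0002, 0, 0, 0.0477, 0], [0, 0, 0.0002, 0, 0, 0.0477, 0], [0, 0, 0.0002, 0, 0, 0.0477, 0], [0, 0, 0.0002, 0, 0, 0.0477, 0], [0, 0, 0.0002, 0, 0, 0.0477, 0], [0, 0, 0, 0, 0, 0, 0]]'; python3 - <<'E'
from h import *
gap([508.4,124.5,145]);s=ctrl.read_state();print(s["force"].round(1),s["torque"].round(2),s["qpos"].round(2))
E
```

```text
clock: 14.05
eef_pos: [508.4, 124.8, 145.7]
tool_rot: [-3.14, 0.002, 2.616]
force: [-2.0, -3.3, 6.4]
width: 52.5
gripper_force: 61.4
t 14.05 pos [508.4 124.8 145.7] rot [-3.140e+00  2.000e-03  2.616e+00] tool-axes move [-0.1 -0.2  0.7]
[-2.  -3.3  6.4] [-0.79  0.27  0.21]
clock: 14.75
eef_pos: [508.2, 124.0, 145.0]
tool_rot: [-3.141, 0.003, 1.718]
force: [-0.6, -3.8, 5.3]
width: 52.2
gripper_force: 61.8
t 14.75 pos [508.2 124.  145. ] rot [-3.141e+00  3.000e-03  1.718e+00] tool-axes move [ 0.4  0.3 -0. ]
[-0.6 -3.8  5.3] [-0.91  0.14 -0.11] [-0.06  0.62 -0.35  1.96  0.35  0.62 -0.49]
```

To row units: 0.07 mm / 600 = 0.0001, 0.1 rad / 3.1416 = 0.0318.

```bash
python3 nudge.py '[[0, 0, 0.0001, 0, 0, 0.0318, 0], [0, 0, 0.0001, 0, 0, 0.0318, 0], [0, 0, 0.0001, 0, 0, 0.0318, 0]]' | sed -n 3,4p; python3 - <<'E'
from h import *
s=ctrl.read_state();print(s["force"].round(1),s["torque"].round(2))
E
python3 nudge.py '[[0, 0, 0.0001, 0, 0, 0.0255, 0], [0, 0, 0.0001, 0, 0, 0.0255, 0]]'| sed -n 3,4p; python3 - <<'E'
from h import *
s=ctrl.read_state();print(s["force"].round(1),s["torque"].round(2))
E
python3 nudge.py '[[0, 0, 0.0001, 0, 0, 0.0255, 0], [0, 0, 0.0001, 0, 0, 0.0255, 0]]'| sed -n 3,4p; python3 - <<'E'
from h import *
s=ctrl.read_state();print(s["force"].round(1),s["torque"].round(2))
E
```

```text
tool_rot: [-3.141, 0.003, 1.418]
force: [-1.4, -4.5, 6.9]
[-1.4 -4.5  6.9] [-1.03  0.32  0.12]
tool_rot: [3.141, 0.003, 1.259]
force: [-2.3, -4.8, 7.0]
[-2.3 -4.8  7. ] [-1.06  0.29  0.18]
tool_rot: [3.141, 0.003, 1.099]
force: [-2.5, -5.3, 5.8]
[-2.5 -5.3  5.8] [-1.08  0.39  0.09]
```

To row units: 0.06 mm / 600 = 0.0001, 0.03 mm / 600 = 0.0001, 0.08 rad / 3.1416 = 0.0255.

```bash
cat > q.py <<'E'
from h import *
s=ctrl.read_state();print(s["clock"].__round__(2),s["eef_pos"].round(1),"yaw",s["tool_rot"][2].round(3),s["force"].round(1),s["torque"].round(2))
E
python3 nudge.py '[[0, 0, 0.0001, 0, 0, 0.0255, 0], [0, 0, 0.0001, 0, 0, 0.0159, 0]]'>/dev/null; python3 q.py
python3 nudge.py '[[0, 0, 0.0001, 0, 0, 0.0159, 0], [0, 0, 0.0001, 0, 0, 0.0159, 0]]'>/dev/null; python3 q.py
python3 nudge.py '[[0, 0, 0.0001, 0, 0, 0.0159, 0], [0, 0, 0.0001, 0, 0, 0.0159, 0]]'>/dev/null; python3 q.py
```

```text
15.65 [507.6 124.1 144.4] yaw 0.969 [-1.5 -5.6  7.2] [-1.09  0.4   0.06]
15.85 [507.6 124.1 144.3] yaw 0.87 [-1.9 -4.2  7.1] [-1.05  0.43  0.16]
16.05 [507.6 124.3 144.3] yaw 0.775 [-1.4 -6.   8. ] [-1.18  0.49  1.31]
```

The torque rose to 1.3 N m after 2.73 rad, so the cap has bottomed. A small back-and-forth will tell me the stiffness.

To row units: -0.02 rad / 3.1416 = -0.0064.

```bash
python3 nudge.py '[[0, 0, 0, 0, 0, 0, 0], [0, 0, 0, 0, 0, 0, 0]]'>/dev/null; python3 q.py
python3 nudge.py '[[0, 0, 0, 0, 0, 0.0064, 0], [0, 0, 0, 0, 0, 0, 0]]'>/dev/null; python3 q.py
python3 nudge.py '[[0, 0, 0, 0, 0, -0.0064, 0], [0, 0, 0, 0, 0, 0, 0]]'>/dev/null; python3 q.py
python3 nudge.py '[[0, 0, 0, 0, 0, -0.0064, 0], [0, 0, 0, 0, 0, 0, 0]]'>/dev/null; python3 q.py
```

```text
16.25 [507.6 124.3 144.3] yaw 0.777 [-2.8 -4.7  7.5] [-1.16  0.41  1.09]
16.45 [507.5 124.3 144.3] yaw 0.758 [-2.3 -4.8  7.8] [-1.23  0.39  1.5 ]
16.65 [507.6 124.3 144.3] yaw 0.777 [-2.4 -6.1  6.8] [-1.13  0.46  1.03]
16.85 [507.6 124.2 144.3] yaw 0.795 [-2.4 -4.9  7.8] [-1.12  0.43  0.65]
```

The response is elastic and repeatable (about 22 N m/rad), so nothing slips. The stop lies at yaw ≈0.82, which makes the target yaw 2.395. Backing off 1.60 rad.

To row units: -0.1 mm / 600 = -0.0002, -0.15 rad / 3.1416 = -0.0477.

```bash
python3 nudge.py '[[0, 0, -0.0002, 0, 0, -0.0477, 0], [0, 0, -0.0002, 0, 0, -0.0477, 0], [0, 0, -0.0002, 0, 0, -0.0477, 0], [0, 0, -0.0002, 0, 0, -0.0477, 0], [0, 0, -0.0002, 0, 0, -0.0477, 0], [0, 0, -0.0002, 0, 0, -0.0477, 0]]'>/dev/null; python3 q.py; python3 nudge.py '[[0, 0, -0.0002, 0, 0, -0.0477, 0], [0, 0, -0.0002, 0, 0, -0.0477, 0], [0, 0, -0.0002, 0, 0, -0.0477, 0], [0, 0, -0.0002, 0, 0, -0.0477, 0], [0, 0, 0, 0, 0, -0.0318, 0], [0, 0, 0, 0, 0, 0, 0], [0, 0, 0, 0, 0, 0, 0]]'; python3 q.py
```

```text
17.45 [508.2 124.1 145. ] yaw 1.697 [-2.4 -4.8  7. ] [-0.96  0.23 -0.15]
clock: 18.15
eef_pos: [508.6, 124.4, 145.4]
tool_rot: [-3.14, 0.002, 2.392]
force: [0.3, -3.9, 7.0]
width: 52.3
gripper_force: 62.0
18.15 [508.6 124.4 145.4] yaw 2.392 [ 0.3 -3.9  7. ] [-0.91  0.14  0.06]
```

Yaw is 2.392, a quarter turn from the stop. One last look at the clamp before handing in.

```bash
python3 - <<'E'
from h import *
a=get_image("wrist");b=get_image("scene")[130:250,180:300]
cv2.imwrite("pics/end.png",np.hstack([cv2.resize(a,(480,360)),cv2.resize(b,(320,320))[:, :].copy() if 0 else cv2.resize(b,(320,360))]))
E
```

```text
(no output)
```

View pics/end.png

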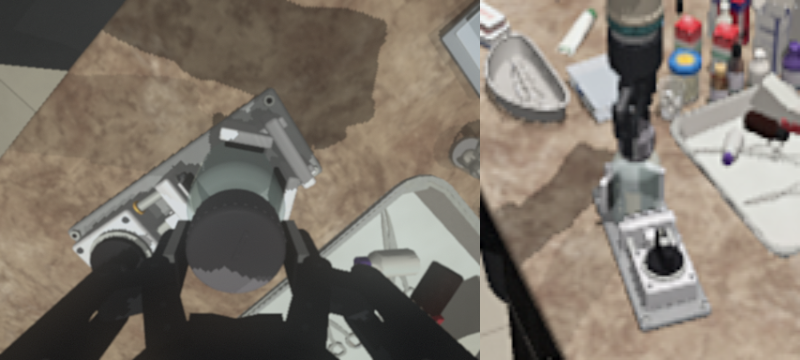

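The fingers hold the cap centred at (235,240), and in the scene view the knob's wing at (660,255) still points along the clamp. Handing in.

```bash
python3 -c "
from cell import ctrl, get_image, calibration
print(ctrl.finish_job())"
```

```text
the job is handed in; nothing more can be done
None
```

I handed the job in at about 18 s: the clamp is locked at its stop, and the cap was bottomed out, backed off a quarter turn (1.57 rad by my torque estimate of the stop) and is still gripped; no verdict was shown.

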